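# Fetch the red stain from the guarded bottle carousel

### The job

Turn the bottle carousel, the one with the blue knob on top, until the red stain bottle stands in the middle of the opening of the wire guard, still in its bay. Then lift the red bottle out and stand it upright in the round yellow tray; keep it upright all the way.

Things in the scene. Friction and masses are not known exactly. Their poses are not given: they have to be found in the camera images.
- red_bottle (a point): Centre (half-way up, 48 mm above its foot) of the loose, deep red dropper bottle with red cap: round body 37 mm in diameter, 70 mm tall, narrow cap to 97 mm; z up. It stands in a bay of a round turning disc, at first one bay (about 72 degrees) left or right of the opening. Other bays hold a violet bottle, a white one with blue cap (same size) and a small amber one, all loose.
- knob (a point): Centre of the carousel's blue knob, on its upright turning axis: a square block 36 x 36 mm, 46 mm tall, top 191 mm above the worktop; x, y along its sides. It turns the disc and bottles either way against light friction (0.12 N m), no detents, and stays where left. In picking, it stands 95 mm behind the bottle, so close the fingers sideways, across the line from knob to bottle.
- opening (a point): Fixed point where a bay's centre is in the middle of the 96 degree gap in the wire guard (top 129 mm above the worktop, covers the other bays): on the white disc's top, 22 mm above the worktop, 95 mm from the axis, in line with a small orange mark on the grey foot. -x points out through the gap. The disc is 244 mm wide; five bays; the red bottle's round cup is 41 mm wide inside, 46 outside, 22 deep.
- tray_floor (a point): Centre of the inner floor of the fixed round yellow spill tray, 4 mm above the worktop; tray 132 mm in diameter, 124 mm inside, rim 10 mm high; z up. It lies left or right of the carousel, nearer the robot; a green slide box, 34 mm high, lies on the other side.
Mind the look-alikes: they are no part of the job. Leave any green or turquoise look-alike of the part that bears red_bottle alone. Leave any turquoise look-alike of the part that bears tray_floor alone.

How it is judged:
By the outcome, as a careful person would: the job done as asked, in the order asked, and still so for the second after the job is handed in, with the robot touching nothing.
It also fails if it takes over 56 s, if anything falls off the work surface, if the arm or the gripper's body presses on something with over 40 N, if the wrist force passes 120 N, or if a joint passes its speed limit or range.

### The arm

A 6-joint arm with a two-finger parallel gripper is mounted at the origin on a cart in front of the work surface, level with it; the furniture and walls round the work are solid. World frame = base frame: x ahead of the robot, y to its left, z up, the work surface at z = 0. Lengths are in m, angles in rad, forces in N, time in s.
With the tool pointing down it reaches from about 0.425 to 0.95 m from the base axis. Payload 3.5 kg.
Tool frame: the origin (TCP) lies midway between the tips of the shut fingers; the grasp point (between the pads) lies 19 mm behind it; z points along the fingers, y is the line along which they close (so a half turn about z gives the same grasp; the last joint's range is limited). The gripper opens to 85 mm and grips with 20 to 120 N. Pads are 22 mm wide; open, the fingers measure 114 mm over their backs; the gripper's body (76 mm by 85 mm) begins 54 mm behind the grasp point. The pads swing forward as they close: fully open they stand 13 mm farther back than shut.
Start: joints at [-1.309, 0.286, 1.577, -0, 1.279, -0.15], TCP at [0.27, -0.619, 0.205] pointing down, gripper open.
Joint ranges: [-2.77, 2.77], [-0.9, 2.22], [0.21, 2.48], [-1.53, 4.67], [0.24, 2.81], [-2.84, 2.84]. Speed limits (rad/s): [2.79, 2.79, 3.14, 3.14, 3.14, 3.14].

### API

Orientations are given as a unit quaternion [x, y, z, w].
In Python, from plant import get_state, read_camera, ctrl gives the robot as it stands.
- The arm moves only by the shell command python3 -m crank 'ROWS' [FORCE]. ROWS is JSON, a list of rows, each a list of 3 entries, a list of its own where there are three numbers: the shift along the tool's x, y, z in mm, then the turn about the tool's z in degrees, then the closure in counts, from 0 (fully open) to 255 (shut). In form: [[[tx, ty, tz], yaw, claw], ...]. A call has 1 to 10 rows; each row is the pose to reach, as a shift and turn from the pose commanded when the call began, along the tool's axes at that moment; what a row does not reach only later rows make up. A row lasts 1/10 s, in which the tool goes at most 50 mm and 8.59 degrees, less where a joint would pass 70% of its speed; a pose out of reach is approached as far as the arm can. A call with a gripper value outside its range is refused whole. The fingers move at their own pace and stop on an object; FORCE is the grip in N (left out, the last holds). Time passes only in rows, so rows that repeat a pose let the fingers close. It gives the time, the measured TCP pose, the force, the opening and the grip force at its end, in the units of the state.
- get_state(): the state, without advancing time (a new reading comes with each control period).
- read_camera(name): name is "side" or "top" or "wrist"; returns a dict with "frame" (420x560x3 uint8, blue, green, red), "range_z" (420x560 float32, m along the optical axis (not along the pixel's ray), 0 where there is no reading), "vfov" (degrees; the focal length in pixels is half the picture's height over the tangent of half this angle, whatever the lens; pixels are square), "cx", "cy" (the principal point, pixels), "origin" and "orientation" of the camera in the world. Camera axes: x right, y down, z forward; pixel columns grow to the right and rows downward; lengths in m; the calibration is good to about 2 mm. The wrist camera is an equidistant fisheye: a pixel r from the principal point sees the ray r / f radians off the axis. A picture is of the moment at which its call begins.
- ctrl.sign_off(): hands the job in; it is judged then, once.
The state is a dict: "time": time; "qpos": joint angles; "dq": joint speeds; "joint_efforts": joint torques, N m; "eef_pos": TCP position; "tcp_rot": TCP orientation; "contact_force": force on the tool from outside, world axes, zero at the start; "wrist_torque": the same for the moment, N m; "opening": opening from 0.0 (shut) to 1.0 (fully open); "finger_force": force on a finger pad.
Only numpy, scipy, OpenCV 4.12 (cv2) and the standard library are available. Lean on these libraries where they do the work, as an engineer would, in place of code of your own. Each camera call takes 0.05 s, during which the arm holds its last target. There are 200 camera calls.

## Working session

There is one attempt and no reset: what is moved stays moved. The work goes in short steps, Python scripts to look and compute and a shell command to move; the robot and the scene stay as the last step left them, time stands still between calls to the robot, and variables do not carry over. Pictures are saved under pics/ and viewed, at most 10 in all, crops included, and the job is handed in when it is done.

```bash
ls; mkdir -p pics; cat > h.py <<'E'
import numpy as np, cv2
from scipy.spatial.transform import Rotation as R
from plant import get_state, read_camera, ctrl
def grab(n):
    c=read_camera(n); np.savez(f'{n}.npz',**c); return c
def load(n): return dict(np.load(f'{n}.npz'))
def cloud(c):
    h,w=c['range_z'].shape; f=h/2/np.tan(np.radians(float(c['vfov']))/2)
    v,u=np.mgrid[:h,:w]; z=c['range_z']
    p=np.stack([(u-c['cx'])/f*z,(v-c['cy'])/f*z,z],-1)
    return p@R.from_quat(c['orientation']).as_matrix().T+c['origin']
E
python3 - <<'E'
from h import *
for n in('top','side'):
    c=grab(n); cv2.imwrite(f'pics/{n}0.png',c['frame']); print(n,c['origin'],c['orientation'],c['vfov'],c['cx'],c['cy'])
s=get_state(); print(s)
E
```

```text
pics
top [0.40319093 0.00181483 1.46406317] [-0.70195603  0.71123374 -0.02420502  0.02860807] 45.898536508446846 271.90415985049543 202.8442638411999
side [ 0.48109843 -0.72303755  0.66071341] [ 8.88301772e-01 -2.36342632e-02 -7.96194896e-04 -4.58651011e-01] 57.84355976836624 281.3301225006136 210.32256108442033
{'time': 0.1, 'qpos': array([-1.30900446e+00,  2.87094248e-01,  1.57802344e+00, -5.19609550e-05,
        1.27861818e+00, -1.50001325e-01]), 'dq': array([ 0.00062252, -0.00095376, -0.00408273, -0.00123911, -0.00027182,
       -0.00034212]), 'joint_efforts': array([ 1.03232087e-03, -4.07294154e+01, -2.93699205e+01, -1.05191527e-04,
        3.37586956e-03, -2.16101462e-06]), 'eef_pos': array([ 0.27001372, -0.61792963,  0.203678  ]), 'tcp_rot': array([ 9.78875976e-01,  2.04452135e-01, -8.46989665e-05, -1.06854165e-03]), 'contact_force': array([ 0.48447234,  0.21194461, -0.7248263 ]), 'wrist_torque': array([0.00854834, 0.05073829, 0.00107458]), 'finger_force': 0.0, 'opening': 1.0004431852210385}
```

View pics/top0.png

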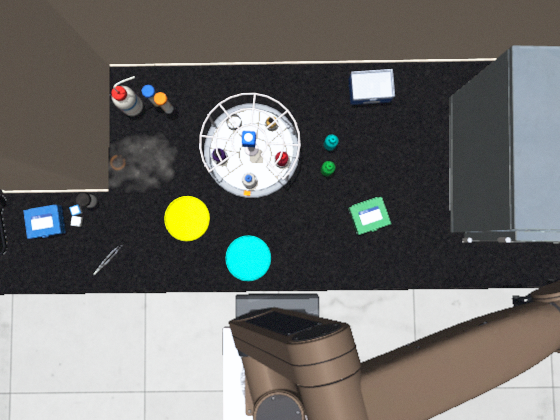

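View pics/side0.png

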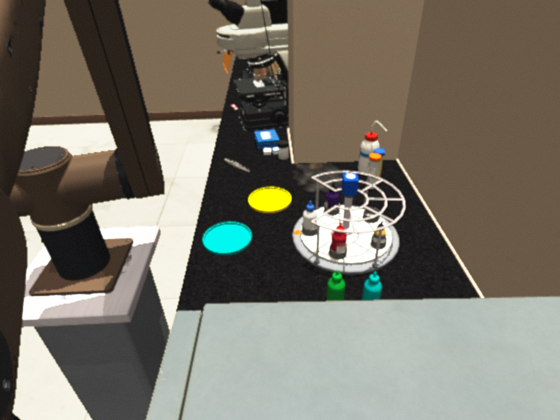

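Top view: yellow tray (187,218), turquoise tray look-alike (248,258), carousel with knob (249,138), white/blue-cap bottle in the opening (249,181) next to the orange mark (247,193), red bottle (281,158). Candidates for the red bottle are the red one at (281,158), green bottle (328,168), turquoise bottle (331,142), and wash bottle with red cap (125,98). I choose (281,158), one bay right of the opening. In the side view it is at (339,238).

```bash
cat > m.py <<'E'
from h import *
def meas(show=None):
  out={}
  for n in('top','side'):
    c=load(n); P=cloud(c); hsv=cv2.cvtColor(c['frame'],cv2.COLOR_BGR2HSV); H,S,V=[hsv[...,i].astype(int) for i in range(3)]
    reg=(P[...,0]>.3)&(P[...,0]<.8)&(P[...,1]<.4)&(P[...,1]>-.3)&(P[...,2]>-.02)&(P[...,2]<.25)&(c['range_z']>0)
    M={'knob':(H>100)&(H<125)&(S>150)&(P[...,2]>.15),'red':((H<6)|(H>172))&(S>130),'orange':(H>8)&(H<20)&(S>180)&(P[...,2]<.05),'yellow':(H>24)&(H<35)&(S>180)}
    for k,m in M.items():
        m=(m&reg).astype(np.uint8); nl,l,st,ce=cv2.connectedComponentsWithStats(m)
        if nl<2: print(n,k,'none');continue
        i=1+np.argmax(st[1:,4]); q=P[l==i]
        z=np.percentile(q[:,2],97); t=q[q[:,2]>z-.008] if k in('knob','red') else q
        print(n,k,'px',ce[i].round(),'n',len(q),'topz',z.round(3),'mean',t.mean(0).round(4),'mid',((np.percentile(t,3,0)+np.percentile(t,97,0))/2).round(4),'ext',np.ptp(t,0).round(3))
        if k=='knob' and n=='top':
            print(' rect',cv2.minAreaRect((t[:,:2]*1000).astype(np.float32)))
if __name__=='__main__': 
  meas()
  c=load('top');cv2.imwrite('pics/crop0.png',cv2.resize(c['frame'][80:280,130:350],None,fx=2.8,fy=2.8,interpolation=cv2.INTER_CUBIC))
E
python3 m.py
```

```text
top knob px [249. 140.] n 122 topz 0.195 mean [0.6704 0.068  0.1911] mid [0.6706 0.0691 0.1918] ext [0.034 0.032 0.009]
 rect ((670.3048706054688, 69.14842987060547), (31.45704460144043, 34.10700988769531), 88.87129974365234)
top red px [283. 159.] n 85 topz 0.11 mean [ 0.6351 -0.0213  0.109 ] mid [ 0.6361 -0.0213  0.1122] ext [0.018 0.008 0.02 ]
top orange px [248. 191.] n 2 topz 0.011 mean [0.5479 0.0786 0.0109] mid [0.5479 0.0786 0.0109] ext [0.    0.003 0.001]
top yellow px [187. 218.] n 1648 topz 0.012 mean [0.4709 0.2623 0.004 ] mid [0.4708 0.2619 0.0046] ext [0.133 0.135 0.028]
side knob px [350. 185.] n 267 topz 0.191 mean [0.6678 0.0585 0.1885] mid [0.6694 0.0648 0.1877] ext [0.037 0.035 0.009]
side red px [338. 240.] n 194 topz 0.094 mean [ 0.6337 -0.0266  0.0893] mid [ 0.6355 -0.0251  0.0905] ext [0.026 0.016 0.011]
side orange px [299. 231.] n 1 topz 0.013 mean [0.5479 0.0877 0.0127] mid [0.5479 0.0877 0.0127] ext [0. 0. 0.]
side yellow px [269. 198.] n 908 topz 0.01 mean [0.4694 0.2679 0.0044] mid [0.4694 0.2687 0.0049] ext [0.14  0.159 0.015]
```

View pics/crop0.png

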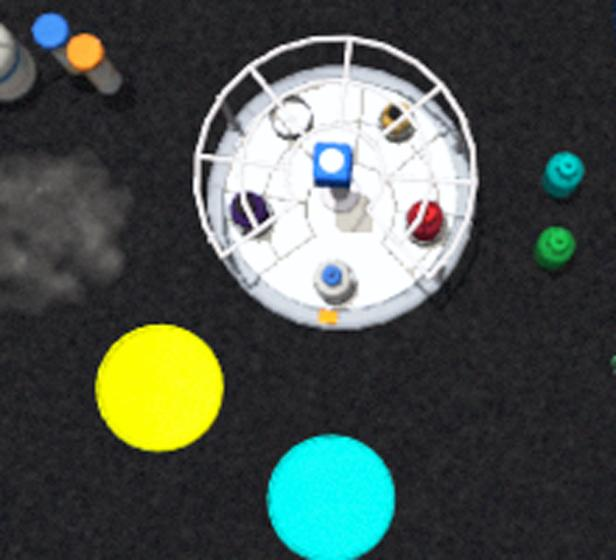

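Crop: the red bottle (425,222) stands under the guard, one bay right of the opening. The white/blue bottle (335,283) stands above the orange mark (328,316), and the knob is at (333,165). The points check out: knob top is at z≈0.191, the bottle is 0.094 m from the axis, and the tray is Ø133 mm at z≈0.004. Next I go above and look closer.

```bash
cat > go.py <<'E'
import sys; from h import *
# target x y z heading(deg of tool x in world)
t=list(map(float,sys.argv[1:5])); s=get_state(); m=R.from_quat(s['tcp_rot']).as_matrix()
h=np.degrees(np.arctan2(m[1,0],m[0,0])); d=m.T@(np.array(t[:3])-s['eef_pos'])*1000
print('t',s['time'],'pos',s['eef_pos'].round(4),'head',h.round(2),'q6',np.degrees(s['qpos'][5]).round(1),'shift',d.round(1),'yaw',round((h-t[3]+180)%360-180,2),'open',s['opening'].round(3),'tilt',np.degrees(np.arccos(-m[2,2])).round(2))
E
python3 go.py 0.60 0.06 0.36 90; python3 - <<'E'
from h import *
P=cloud(load('top')); 
for u,v in((470,150),(460,230),(455,100)): print(P[v,u].round(3))
E
```

```text
[ 0.631 -0.51   0.178]
[ 0.424 -0.501  0.11 ]
[ 0.793 -0.514  0.078]Traceback (most recent call last):
  File "go.py", line 5, in <module>
    print('t',s['time'],'pos',s['eef_pos'].round(4),'head',h.round(2),'q6',np.degrees(s['qpos'][5]).round(1),'shift',d.round(1),'yaw',round((h-t[3]+180)%360-180,2),'open',s['opening'].round(3),'tilt',np.degrees(np.arccos(-m[2,2])).round(2))
                                                                                                                                                                           ^^^^^^^^^^^^^^^^^^
AttributeError: 'float' object has no attribute 'round'
```

```bash
sed -i "s/s\['opening'\].round(3)/round(float(s['opening']),3)/" go.py; python3 go.py 0.60 0.06 0.36 90
```

```text
t 0.1 pos [ 0.27   -0.6179  0.2037] head 23.59 q6 -8.6 shift [ 573.8 -489.5 -155.1] yaw -66.41 open 1.0 tilt 0.12
```

```bash
python3 -m crank '[[[0,0,-50],0,0],[[30,-26,-100],-8,0],[[66,-56,-130],-16,0],[[102,-87,-155],-24,0],[[138,-118,-155],-32,0],[[174,-148,-155],-40,0],[[210,-179,-155],-48,0],[[246,-210,-155],-56,0],[[282,-241,-155],-64,0],[[318,-271,-155],-66,0]]'; python3 go.py 0.60 0.06 0.36 90
```

```text
time: 1.1
eef_pos: [0.4516, -0.2443, 0.3595]
tcp_rot: [0.709, 0.706, 0.0, -0.0]
contact_force: [0.7, -0.3, -0.2]
opening: 1.001
finger_force: 0.0
t 1.1 pos [ 0.4516 -0.2443  0.3595] head 89.76 q6 -39.5 shift [304.9 147.1  -0.4] yaw -0.24 open 1.001 tilt 0.02
```

```bash
python3 -m crank '[[[40,20,0],0,0],[[80,40,0],0,0],[[120,60,0],0,0],[[160,80,0],0,0],[[200,100,0],0,0],[[240,120,0],0,0],[[280,135,0],0,0],[[295,143,0],0,0],[[295,143,0],0,0],[[295,143,0],0,0]]'; python3 - <<'E'
from h import *
c=grab('wrist'); cv2.imwrite('pics/w1.png',c['frame']); print(c['origin'],c['orientation'],c['vfov'],c['cx'],c['cy'])
E
```

```text
time: 2.1
eef_pos: [0.5962, 0.0469, 0.3594]
tcp_rot: [0.71, 0.705, -0.001, -0.0]
contact_force: [-0.1, 0.3, 0.3]
opening: 0.999
finger_force: 0.0
[0.59731804 0.13068347 0.52822456] [ 0.98643859 -0.0035974  -0.00169902  0.16408253] 65.70646984690485 278.3454534980922 205.80198586589043
```

View pics/w1.png

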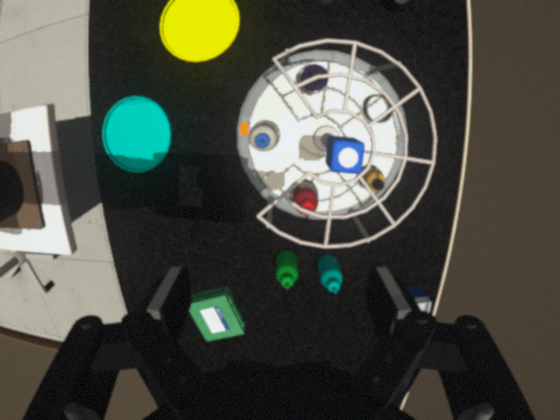

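Wrist view: knob (346,155), red bottle (306,197), orange mark (244,129), guard posts' ends around (277,58) and (262,216), yellow tray (200,25).

```bash
cat >> h.py <<'E'
def wcloud(c):
    h,w=c['range_z'].shape; f=h/2/np.tan(np.radians(float(c['vfov']))/2)
    v,u=np.mgrid[:h,:w]; x=u-c['cx']; y=v-c['cy']; r=np.hypot(x,y)+1e-9; k=np.tan(r/f)/r; z=c['range_z']
    return np.stack([x*k*z,y*k*z,z],-1)@R.from_quat(c['orientation']).as_matrix().T+c['origin']
E
cat > w.py <<'E'
from h import *
c=load('wrist'); P=wcloud(c); hsv=cv2.cvtColor(c['frame'],cv2.COLOR_BGR2HSV); H,S,V=[hsv[...,i].astype(int) for i in range(3)]
reg=(P[...,0]>.3)&(P[...,0]<.85)&(P[...,1]<.4)&(P[...,1]>-.1)&(P[...,2]>-.02)&(P[...,2]<.25)&(c['range_z']>0)
M={'knob':(H>100)&(H<125)&(S>150)&(P[...,2]>.15),'red':((H<6)|(H>172))&(S>130)&(V>50),'redlow':((H<6)|(H>172))&(S>130)&(P[...,2]<.095),'orange':(H>8)&(H<20)&(S>180)&(P[...,2]<.03),'yellow':(H>24)&(H<35)&(S>180)}
for k,m in M.items():
    nl,l,st,ce=cv2.connectedComponentsWithStats((m&reg).astype(np.uint8))
    if nl<2: print(k,'none');continue
    i=1+np.argmax(st[1:,4]); q=P[l==i]; z=np.percentile(q[:,2],97)
    t=q[q[:,2]>z-.006] if k in('knob','red') else q
    lo,hi=np.percentile(t,3,0),np.percentile(t,97,0)
    print(k,ce[i].round(),len(q),'topz',z.round(4),'mean',t.mean(0).round(4),'mid',((lo+hi)/2).round(4),'ext',(hi-lo).round(3))
    if k=='knob': print(' rect',cv2.minAreaRect((t[:,:2]*1000).astype(np.float32)))
g=reg&(P[...,2]>.119)&(P[...,2]<.14)&(S<80)
if g.sum()>50:
    q=P[g]; A=np.c_[2*q[:,:2],np.ones(len(q))]
    k0=np.array([.67,.067]); d=q[:,:2]-k0; r=np.hypot(*d.T); o=r>.125
    A=np.c_[2*q[o,:2],np.ones(o.sum())]; s=np.linalg.lstsq(A,(q[o,:2]**2).sum(1),rcond=None)[0]
    d=q[o,:2]-s[:2]; a=np.degrees(np.arctan2(d[:,1],d[:,0])); b=np.sort(a%360); gap=np.argmax(np.diff(b))
    print('guard ring centre',s[:2].round(4),'r',np.sqrt(s[2]+s[:2]@s[:2]).round(4),'z',np.median(q[o,2]).round(4),'gap',b[gap].round(1),b[gap+1].round(1),'mid',(b[gap]+b[gap+1])/2)
E
python3 w.py
```

```text
knob [346. 155.] 520 topz 0.1922 mean [0.6681 0.0717 0.1905] mid [0.6693 0.0705 0.1903] ext [0.032 0.032 0.004]
 rect ((669.8274536132812, 70.61012268066406), (33.26952362060547, 33.820091247558594), 85.41168212890625)
red [306. 199.] 314 topz 0.1069 mean [ 0.6366 -0.0131  0.1048] mid [ 0.6364 -0.0135  0.1067] ext [0.017 0.01  0.01 ]
redlow [306. 197.] 208 topz 0.0932 mean [ 0.6344 -0.0077  0.0846] mid [ 0.6344 -0.0087  0.0856] ext [0.028 0.016 0.015]
orange [244. 128.] 68 topz 0.0148 mean [0.5414 0.0843 0.0135] mid [0.5415 0.0841 0.0133] ext [0.01  0.014 0.003]
yellow [199.  28.] 4381 topz 0.0103 mean [0.4689 0.2536 0.0043] mid [0.4691 0.2516 0.0052] ext [0.121 0.098 0.01 ]
guard ring centre [0.6701 0.0695] r 0.134 z 0.1277 gap 126.6 220.2 mid 173.36451077350569
```

Guard centre, knob and orange mark agree: the axis is at (0.670,0.070) and the opening direction is 173.5° in the world. Gripping the knob next.

```bash
python3 go.py 0.670 0.070 0.150 85.5
```

```text
t 2.15 pos [0.5961 0.0464 0.3597] head 89.53 q6 -4.8 shift [ 24.4  73.8 209.6] yaw 4.03 open 1.001 tilt 0.06
```

```bash
python3 -m crank '[[[12,37,0],2,0],[[24,74,20],4,0],[[24,74,60],4,0],[[24,74,100],4,0],[[24,74,140],4,0],[[24,74,170],4,0],[[24,74,190],4,0],[[24,74,210],4,0],[[24,74,210],4,0],[[24,74,210],4,0]]'; python3 go.py 0.670 0.070 0.150 85.5; python3 w.py >/dev/null; python3 -c "
from h import *
grab('wrist')"; python3 w.py|head -3
```

```text
time: 3.15
eef_pos: [0.6706, 0.0695, 0.1502]
tcp_rot: [0.734, 0.679, -0.0, -0.0]
contact_force: [-0.1, -0.2, 1.1]
opening: 0.999
finger_force: 0.0
t 3.15 pos [0.6706 0.0695 0.1502] head 85.49 q6 1.8 shift [ 0.4 -0.6  0.2] yaw -0.01 open 0.999 tilt 0.02
knob [278. 272.] 3547 topz 0.1918 mean [0.6707 0.0744 0.1903] mid [0.6704 0.0711 0.1895] ext [0.032 0.033 0.005]
 rect ((670.2677612304688, 70.43013763427734), (36.293575286865234, 34.95138168334961), 88.26255798339844)
red [240. 310.] 644 topz 0.1175 mean [ 0.636  -0.0164  0.1158] mid [ 0.6358 -0.0167  0.1155] ext [0.005 0.004 0.008]
```

```bash
python3 -m crank '[[[0,0,0],0,255],[[0,0,0],0,255],[[0,0,0],0,255],[[0,0,0],0,255],[[0,0,0],0,255],[[0,0,0],0,255],[[0,0,0],0,255]]' 40; python3 -m crank '[[[0,0,0],3,255],[[0,0,0],8,255],[[0,0,0],13,255],[[0,0,0],18,255],[[0,0,0],23,255],[[0,0,0],28,255],[[0,0,0],33,255],[[0,0,0],38,255],[[0,0,0],42,255],[[0,0,0],45,255]]'
```

```text
time: 3.9
eef_pos: [0.6703, 0.0711, 0.151]
tcp_rot: [0.734, 0.68, -0.0, -0.0]
contact_force: [-5.0, 0.3, 6.1]
opening: 0.406
finger_force: 43.7
time: 4.9
eef_pos: [0.6717, 0.0704, 0.151]
tcp_rot: [0.938, 0.346, 0.001, 0.001]
contact_force: [0.3, -2.0, 4.0]
opening: 0.408
finger_force: 43.5
```

```bash
python3 -m crank '[[[0,0,0],3,255],[[0,0,0],7,255],[[0,0,0],12,255],[[0,0,0],17,255],[[0,0,0],22,255],[[0,0,0],26,255],[[0,0,0],28,255],[[0,0,0],29,255],[[0,0,0],29,255],[[0,0,0],29,255]]'; python3 go.py 0.670 0.070 0.150 11.5; python3 - <<'E'
from h import *
for n in('wrist','top','side'): grab(n)
c=load('wrist');cv2.imwrite('pics/w2.png',c['frame'])
E
python3 w.py; python3 m.py | grep -E 'red|knob'
```

```text
time: 5.9
eef_pos: [0.6722, 0.0696, 0.151]
tcp_rot: [0.995, 0.101, 0.002, 0.001]
contact_force: [1.1, -5.8, 2.6]
opening: 0.406
finger_force: 43.4
t 5.9 pos [0.6722 0.0696 0.151 ] head 11.56 q6 75.9 shift [-2.1 -0.8  1. ] yaw 0.06 open 0.406 tilt 0.27
knob [280. 271.] 3940 topz 0.1917 mean [0.675  0.0706 0.1902] mid [0.6722 0.0701 0.1893] ext [0.034 0.035 0.005]
 rect ((670.6416625976562, 69.9019775390625), (36.42206954956055, 35.38410949707031), 11.6287202835083)
red [247. 322.] 309 topz 0.2032 mean [0.6591 0.0853 0.2053] mid [0.6591 0.0853 0.2055] ext [0.002 0.    0.005]
redlow [251. 326.] 52 topz 0.0841 mean [0.4891 0.0664 0.0064] mid [0.5177 0.0682 0.0415] ext [0.099 0.022 0.085]
orange [27. 41.] 1 topz -0.0003 mean [ 7.912e-01  4.000e-01 -3.000e-04] mid [ 7.912e-01  4.000e-01 -3.000e-04] ext [0. 0. 0.]
yellow [ 98. 301.] 3996 topz 0.0109 mean [0.4747 0.272  0.0105] mid [0.4727 0.2629 0.0058] ext [0.122 0.123 0.01 ]
guard ring centre [0.6709 0.0695] r 0.1337 z 0.1278 gap 126.1 223.9 mid 175.00066851708087
top knob none
top red none
side knob px [348. 186.] n 215 topz 0.191 mean [0.6571 0.0623 0.1883] mid [0.6577 0.0649 0.1875] ext [0.013 0.035 0.009]
side red px [309. 211.] n 189 topz 0.112 mean [0.5767 0.0754 0.1086] mid [0.5761 0.0752 0.1113] ext [0.014 0.011 0.015]
```

View pics/w2.png

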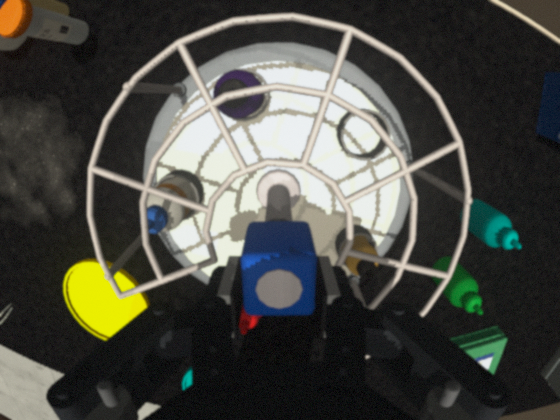

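The knob followed; red now sits behind the gripper at about (248,322), hidden. I release and rise to measure.

```bash
python3 -m crank '[[[0,0,0],0,0],[[0,0,0],0,0],[[0,0,0],0,0],[[0,0,0],0,0],[[0,0,-30],0,0],[[0,0,-80],0,0],[[-40,0,-125],0,0],[[-80,0,-160],0,0],[[-100,0,-170],0,0],[[-100,0,-170],0,0]]'; python3 -c "
from h import *
grab('wrist');grab('side');c=grab('top')
cv2.imwrite('pics/w3.png',load('wrist')['frame'])"; python3 w.py; python3 m.py|grep -E 'red|oran'
```

```text
time: 7.05
eef_pos: [0.5721, 0.0509, 0.3255]
tcp_rot: [0.995, 0.101, 0.004, 0.001]
contact_force: [-0.7, -0.5, 1.6]
opening: 0.998
finger_force: 0.0
knob [280.  83.] 683 topz 0.1921 mean [0.6694 0.0695 0.1907] mid [0.6698 0.0696 0.1906] ext [0.033 0.033 0.003]
 rect ((669.7335815429688, 69.86582946777344), (32.20933532714844, 32.278221130371094), 11.57889461517334)
red [258. 157.] 509 topz 0.1162 mean [0.5768 0.0788 0.1165] mid [0.5765 0.0788 0.1157] ext [0.004 0.005 0.009]
redlow [259. 153.] 278 topz 0.0897 mean [0.5833 0.0787 0.085 ] mid [0.5802 0.0788 0.0849] ext [0.026 0.029 0.01 ]
orange [252. 172.] 60 topz 0.015 mean [0.5399 0.0841 0.0134] mid [0.5399 0.0842 0.0133] ext [0.008 0.016 0.003]
yellow [142. 192.] 4633 topz 0.0103 mean [0.4702 0.2621 0.0044] mid [0.4691 0.2629 0.0051] ext [0.119 0.12  0.01 ]
guard ring centre [0.6704 0.0693] r 0.1342 z 0.1278 gap 126.7 220.1 mid 173.36957884933958
top red px [247. 179.] n 114 topz 0.112 mean [0.5775 0.0795 0.1077] mid [0.5774 0.0801 0.1115] ext [0.017 0.017 0.019]
top orange none
side red px [309. 211.] n 201 topz 0.111 mean [0.5761 0.0758 0.1079] mid [0.5764 0.0752 0.111 ] ext [0.018 0.013 0.015]
side orange px [298. 230.] n 3 topz 0.014 mean [0.5453 0.0896 0.0136] mid [0.5453 0.0892 0.0136] ext [0.005 0.004 0.001]
```

View pics/w3.png

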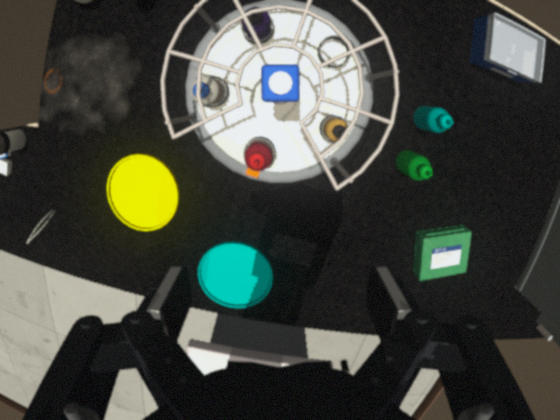

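The red bottle (258,157) stands in the middle of the gap above the orange mark. It is at 174.5° against 173.5°, so within about 1°, and its cap top at 0.117 gives a foot at about 0.02, as expected. Now the pick, with the fingers closing across the knob line (heading −5.5°).

```bash
python3 go.py 0.5768 0.0792 0.056 -5.5
```

```text
t 7.2 pos [0.5727 0.0512 0.319 ] head 11.6 q6 73.4 shift [  9.9 -26.5 263.1] yaw 17.1 open 1.003 tilt 0.05
```

```bash
python3 -m crank '[[[5,-13,0],8,0],[[10,-26.5,20],16,0],[[10,-26.5,60],17,0],[[10,-26.5,100],17,0],[[10,-26.5,130],17,0],[[10,-26.5,150],17,0],[[10,-26.5,150],17,0],[[10,-26.5,150],17,0]]'; python3 go.py 0.5768 0.0792 0.056 -5.5;  python3 -c "
from h import *
grab('wrist');grab('side');c=grab('top')"; python3 w.py|grep red; python3 m.py|grep -E 'red'
```

```text
time: 8.0
eef_pos: [0.577, 0.0791, 0.1685]
tcp_rot: [0.999, -0.047, -0.001, -0.0]
contact_force: [0.4, -0.5, 1.5]
opening: 1.002
finger_force: 0.0
t 8.0 pos [0.577  0.0791 0.1685] head -5.4 q6 93.2 shift [ 1.000e-01 -1.000e-01  1.125e+02] yaw 0.1 open 1.002 tilt 0.17
red [278. 200.] 1333 topz 0.1164 mean [0.5778 0.0789 0.1158] mid [0.5772 0.0788 0.115 ] ext [0.005 0.005 0.009]
redlow [278. 194.] 753 topz 0.0933 mean [0.5842 0.0792 0.0846] mid [0.5813 0.0793 0.0863] ext [0.024 0.031 0.014]
top red px [249. 179.] n 51 topz 0.108 mean [0.5723 0.0753 0.1057] mid [0.5728 0.0761 0.1059] ext [0.008 0.014 0.005]
side red px [310. 211.] n 191 topz 0.111 mean [0.5763 0.0756 0.1076] mid [0.5762 0.0748 0.111 ] ext [0.018 0.014 0.015]
```

Centred within 1 mm. Descend and close gently.

```bash
python3 -m crank '[[[0,0,25],0,0],[[0,0,50],0,0],[[0,0,70],0,0],[[0,0,85],0,0],[[0,0,100],0,0],[[0,0,112],0,0],[[0,0,112],0,0],[[0,0,112],0,0]]' && python3 -m crank '[[[0,0,0],0,255],[[0,0,0],0,255],[[0,0,0],0,255],[[0,0,0],0,255],[[0,0,0],0,255],[[0,0,0],0,255],[[0,0,0],0,255],[[0,0,0],0,255]]' 30
```

```text
time: 8.95
eef_pos: [0.5775, 0.0789, 0.0582]
tcp_rot: [0.999, -0.047, 0.0, -0.0]
contact_force: [0.5, 0.2, -0.2]
opening: 1.0
finger_force: 0.0
time: 9.75
eef_pos: [0.5778, 0.0789, 0.0588]
tcp_rot: [0.999, -0.047, 0.001, -0.0]
contact_force: [-0.9, 0.6, 5.5]
opening: 0.395
finger_force: 30.0
```

Gripped. Lift slowly, then check.

```bash
python3 -m crank '[[[0,0,-5],0,255],[[0,0,-12],0,255],[[0,0,-22],0,255],[[0,0,-34],0,255],[[0,0,-48],0,255],[[0,0,-64],0,255],[[0,0,-80],0,255],[[0,0,-90],0,255],[[0,0,-95],0,255],[[0,0,-95],0,255]]'; python3 go.py 0.470 0.262 0.155 -5.5; python3 -c "
from h import *
grab('wrist');c=grab('side')
cv2.imwrite('pics/s4.png',cv2.resize(c['frame'][120:300,200:440],None,fx=3,fy=3))"; python3 w.py|grep red; python3 m.py | grep 'side red'
```

```text
time: 10.75
eef_pos: [0.5776, 0.0789, 0.154]
tcp_rot: [0.999, -0.047, 0.001, -0.0]
contact_force: [-0.4, 0.1, -1.2]
opening: 0.394
finger_force: 30.0
t 10.75 pos [0.5776 0.0789 0.154 ] head -5.41 q6 93.2 shift [-124.4 -172.2   -1.2] yaw 0.09 open 0.394 tilt 0.1
red [278. 265.] 4652 topz 0.2097 mean [0.5785 0.0797 0.2096] mid [0.5781 0.0798 0.2093] ext [0.004 0.006 0.01 ]
redlow [297. 298.] 34 topz 0.0013 mean [4.335e-01 7.090e-02 2.000e-04] mid [4.343e-01 7.190e-02 1.000e-04] ext [0.027 0.019 0.002]
side red px [310. 186.] n 110 topz 0.179 mean [0.572  0.0677 0.1745] mid [0.5753 0.0704 0.1751] ext [0.035 0.024 0.009]
```

View pics/s4.png

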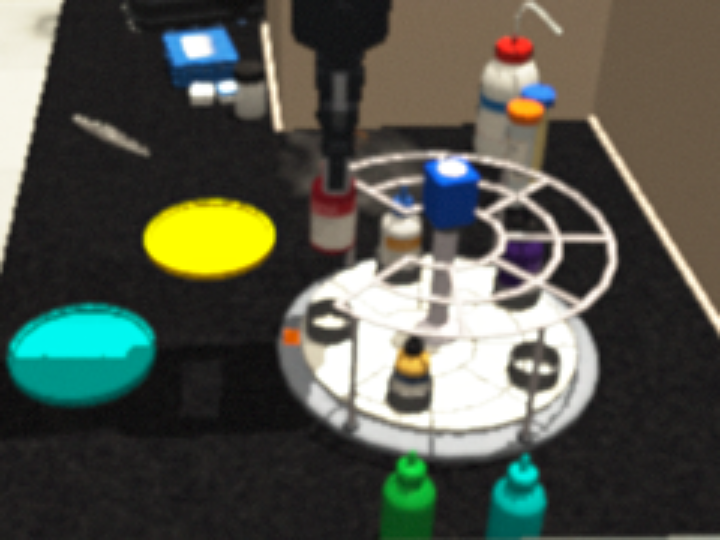

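The bottle hangs upright at (333,213) in the crop, clear of its empty cup (325,325). Carry it out through the gap and over the yellow tray.

```bash
python3 -m crank '[[[-15,0,0],0,255],[[-40,-5,0],0,255],[[-70,-20,0],0,255],[[-95,-45,0],0,255],[[-115,-75,0],0,255],[[-124,-105,0],0,255],[[-124,-135,0],0,255],[[-124,-158,0],0,255],[[-124,-172,0],0,255],[[-124,-172,0],0,255]]'; python3 -m crank '[[[0,0,20],0,255],[[0,0,45],0,255],[[0,0,70],0,255],[[0,0,85],0,255],[[0,0,97],0,255],[[0,0,104],0,255],[[0,0,104],0,255]]'; python3 go.py 0.470 0.262 0.041 -5.5; python3 -c "
from h import *
grab('wrist')"; python3 w.py|grep -E 'red |yell'
```

```text
time: 11.85
eef_pos: [0.4695, 0.2628, 0.1521]
tcp_rot: [0.999, -0.046, -0.001, 0.0]
contact_force: [0.3, -0.1, -1.4]
opening: 0.397
finger_force: 30.1
time: 12.55
eef_pos: [0.4697, 0.2615, 0.0483]
tcp_rot: [0.999, -0.047, -0.001, 0.0]
contact_force: [0.0, 0.0, -0.4]
opening: 0.399
finger_force: 30.1
t 12.55 pos [0.4697 0.2615 0.0483] head -5.42 q6 113.7 shift [ 0.3 -0.6  7.3] yaw 0.08 open 0.399 tilt 0.08
red [278. 275.] 3121 topz 0.1066 mean [0.4704 0.2623 0.1054] mid [0.4699 0.2624 0.1049] ext [0.005 0.005 0.008]
yellow [272. 189.] 17090 topz 0.0103 mean [0.4921 0.2643 0.0047] mid [0.4892 0.2624 0.0052] ext [0.083 0.121 0.01 ]
```

```bash
python3 -m crank '[[[0,0,2],0,255],[[0,0,4],0,255],[[0,0,5],0,255],[[0,0,6],0,255],[[0,0,7],0,255],[[0,0,7],0,255],[[0,0,7],0,255]]'
```

```text
time: 13.3
eef_pos: [0.4699, 0.2619, 0.0419]
tcp_rot: [0.999, -0.047, -0.0, 0.0]
contact_force: [0.6, 0.3, -0.8]
opening: 0.394
finger_force: 30.1
```

```bash
python3 -m crank '[[[0,0,0.5],0,255],[[0,0,1],0,255],[[0,0,1.5],0,255],[[0,0,1.5],0,255],[[0,0,1.5],0,255]]'
```

```text
time: 13.8
eef_pos: [0.4703, 0.2619, 0.0409]
tcp_rot: [0.999, -0.047, 0.0, -0.0]
contact_force: [-0.3, -1.0, 2.2]
opening: 0.394
finger_force: 30.7
```

Contact (+3 N). Open, wait, then retreat straight up.

```bash
python3 -m crank '[[[0,0,0],0,0],[[0,0,0],0,0],[[0,0,0],0,0],[[0,0,0],0,0],[[0,0,0],0,0],[[0,0,0],0,0]]'; python3 -m crank '[[[0,0,-15],0,0],[[0,0,-35],0,0],[[0,0,-65],0,0],[[0,0,-105],0,0],[[0,0,-145],0,0],[[0,0,-185],0,0],[[0,0,-200],0,0],[[0,0,-200],0,0]]'; python3 -c "
from h import *
grab('top');grab('wrist');c=grab('side')
cv2.imwrite('pics/s5.png',cv2.resize(c['frame'][120:300,200:440],None,fx=3,fy=3))"; python3 w.py; python3 m.py | grep 'side red'
```

```text
time: 14.4
eef_pos: [0.4699, 0.2618, 0.0404]
tcp_rot: [0.999, -0.047, -0.0, -0.0]
contact_force: [0.4, -0.5, 0.1]
opening: 0.997
finger_force: 0.0
time: 15.2
eef_pos: [0.4715, 0.2624, 0.2445]
tcp_rot: [0.999, -0.047, 0.003, -0.001]
contact_force: [0.1, -0.6, -0.3]
opening: 1.004
finger_force: 0.0
knob none
red [277. 179.] 284 topz 0.1004 mean [0.4691 0.2623 0.1006] mid [0.4692 0.2624 0.1005] ext [0.003 0.003 0.002]
redlow [277. 179.] 271 topz 0.089 mean [0.4715 0.2643 0.0814] mid [0.4713 0.265  0.0777] ext [0.02  0.02  0.023]
orange [412. 102.] 111 topz 0.0148 mean [0.5415 0.0848 0.0134] mid [0.5417 0.0848 0.0134] ext [0.012 0.016 0.003]
yellow [278. 161.] 7204 topz 0.0104 mean [0.4756 0.263  0.0046] mid [0.471  0.2624 0.0051] ext [0.117 0.12  0.011]
guard ring centre [0.6717 0.0702] r 0.135 z 0.1278 gap 127.5 219.7 mid 173.5699405486265
side red px [268. 183.] n 163 topz 0.092 mean [0.4689 0.2575 0.0889] mid [0.4685 0.2567 0.0914] ext [0.018 0.013 0.016]
```

View pics/s5.png

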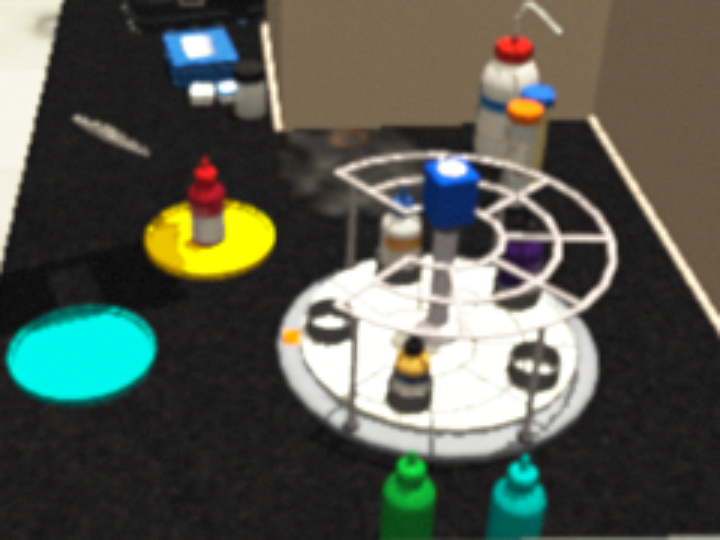

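The red bottle (207,205) stands upright in the yellow tray with its cap top at z≈0.100. All other bottles still stand in their places, and the gripper is clear.

```bash
python3 -c "
from plant import ctrl
print(ctrl.sign_off())"
```

```text
the job is handed in; nothing more can be done
None
```

I turned the carousel until the red bottle stood in the guard opening, about 1° off its middle, then lifted the bottle out and stood it upright in the centre of the yellow tray; the job was handed in at about 15 s of the 56 s allowed.

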